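# File the compacts between the perfume flasks and clamp the row

## Robot

A 7-joint arm with a two-finger parallel gripper is mounted at the origin on the work surface. World frame = base frame: x ahead of the robot, y to its left, z up, the work surface at z = 0. Lengths are in m, angles in rad, forces in N, time in s.
With the tool pointing down it reaches from about 0.35 to 0.9 m from the base axis. Payload 8.1 kg.
Tool frame: the origin (TCP) lies on the centre line of the jaws, within the pads' length; the fingertips stand 19 mm ahead of it and the grasp point (between the pads) is the TCP (arm.tip_reach is the distance from the TCP to the fingertips, in m); z points along the fingers, y is the line along which they close (so a half turn about z gives the same grasp; the last joint's range is limited). The gripper opens to 92 mm and grips with 3 to 60 N. Pads are 19 mm wide; open, the fingers measure 130 mm over their backs; the gripper's body (75 mm by 190 mm) begins 47 mm behind the grasp point.
Start: joints at [1.03, 0.434, 0.025, 1.573, -0.012, 1.134, -0.075], TCP at [0.265, -0.566, 0.246] pointing down, gripper open.
Joint ranges: [-2.62, 2.62], [-0.44, 2.09], [-1.27, 1.32], [0.08, 2.57], [-1.32, 4.46], [0.12, 2], [-2.74, 2.74]. Speed limits (rad/s): [2.22, 2.22, 3.01, 3.01, 3.14, 3.14, 3.14].

## Interface

Orientations are given as a rotation vector (axis times angle).
In Python, from cell import arm gives the robot as it stands.
- The arm moves only by the tool arm_command, never from a script. Its argument "targets" is a list that holds one entry, the list of rows, each a list of 6 numbers: the shift along the tool's x, y, z in m, then the turn, a rotation vector about the tool's x, y, z in rad. A call has 1 to 10 rows; each row shifts and turns the commanded pose from where the row before left it, along the tool's axes as they then stand; what a row does not reach is not made up. A row lasts 1/8 s, in which the tool goes at most 62.5 mm and 10.7 degrees, less where a joint would pass 70% of its speed; a pose out of reach is approached as far as the arm can. A call with a gripper value outside its range is refused whole. "jaw" is the finger opening in m, from 0 to 0.0918, set as the call begins (left out, the last holds). The fingers move at their own pace and stop on an object; "newtons" is the grip in N (left out, the last holds). Time passes only in rows, so rows that do not move let the fingers close. It gives the time, the measured TCP pose, the force, the opening and the grip force at its end, in the units of the state.
- arm.observe(): the state, without advancing time (a new reading comes with each control period).
- arm.get_image(name): name is "scene" or "side" or "wrist"; returns a dict with "pixels" (480x640x3 uint8, red, green, blue), "z_map" (480x640 float32, m along the optical axis (not along the pixel's ray), 0 where there is no reading), "fx", "fy", "cx", "cy" (pixels), "xyz" and "rotation" of the camera in the world; the wrist camera has in their place "T_tool_cam" (4x4, takes a point from camera to tool coordinates, whose origin is the TCP and whose axes are the flange's). Camera axes: x right, y down, z forward; pixel columns grow to the right and rows downward; lengths in m; the calibration is good to about 2 mm. A picture is of the moment at which its call begins: read the wrist's pose just before it.
- arm.sign_off(): hands the job in; it is judged then, once.
The state is a dict: "clock": time; "joints": joint angles; "dq": joint speeds; "joint_efforts": joint torques, N m; "position": TCP position; "ee_rot": TCP orientation; "force": force on the tool from outside, world axes, zero at the start; "ft_torque": the same for the moment, N m; "width": opening from 0.0 (shut) to 1.0 (fully open); "gripper_force": force on a finger pad.
Only numpy, scipy, OpenCV 4.12 (cv2) and the standard library are available. Lean on these libraries where they do the work, as an engineer would, in place of code of your own. Each camera call takes 0.05 s, during which the arm holds its last target. There are 200 camera calls.

## Task

Put away every make-up compact from the small slotted stand: loosen the clamp knob of the rack's sliding stop, slide each compact fully down between two neighbouring flasks, upright and no two in the same gap. Then push the stop up snug so that the whole row is closed up, and turn the clamp hard tight again, with every flask still standing in the rack in its order, and the ring dish and pin box left where they are.

Things in the scene. Friction and masses are not known exactly. Their poses are not given: they have to be found in the camera images.
- tray: square walnut tray 360 x 360 mm, fixed, floor 8 mm above the table, lip 14 mm high; origin: centre of its underside
- rack: wooden rack fixed on the tray: channel along its y (-167 to +130 mm), 74 mm wide; floor 10 mm above the origin, side lips 8 mm above the floor, 54 mm apart inside. Fixed end wall 55 mm above the floor, inner face at y = -155 mm; from it the flasks stand in a row towards +y, then comes the sliding stop. Origin: on the underside, mid-width; z up, x across the row
- stop (a joint): travel of the sliding stop along the rack's +y, m, 0 to 0.085; its face (looking to -y, at the flasks) is at rack y = -20 mm + this. Free, it slides with some 2 N; clamped, it holds. A wooden block 50 mm wide, 58 mm long, face 50 mm high, 44 mm high under the knob; can be slid by holding the knob
- stop_face (a point): foot of the stop's face, mid-width, at the rack floor's height; axes as the rack's
- clamp (a joint): angle of the clamp knob on the stop, rad: 0 free, 1.45 hard tight; clockwise from above tightens (value grows). The stop is held above about 1.0 and free below 0.3; takes some 0.25 N m and stays where left
- clamp_grip (a point): on the knob's axis, mid-height of its wing, 34 mm behind the stop's face (to +y), 80 mm above the rack's underside. The chrome wing is an upright bar 12 mm thick, 42 mm long, 26 mm high (13 mm above and below). At clamp = 0.7 it lies along the rack's y; the point turns with the knob, its y along the wing
- flask_a: loose glass perfume flask, 25 mm thick along its y (along the row), 44 mm wide along x, straight to 10 mm height, then sloping in on its +y and -y sides to a 10 mm neck at 34 mm, then a round cap 10 mm across up to 47 mm; 120 g; polished, slides easily on the waxed rack floor (friction 0.25); origin: centre of its underside. First in the row, next to the fixed end wall
- flask_b: loose glass perfume flask, 25 mm thick along its y (along the row), 44 mm wide along x, straight to 10 mm height, then sloping in on its +y and -y sides to a 10 mm neck at 34 mm, then a round cap 10 mm across up to 47 mm; 120 g; polished, slides easily on the waxed rack floor (friction 0.25); origin: centre of its underside. Second in the row
- flask_c: loose glass perfume flask, 25 mm thick along its y (along the row), 44 mm wide along x, straight to 10 mm height, then sloping in on its +y and -y sides to a 10 mm neck at 34 mm, then a round cap 10 mm across up to 47 mm; 120 g; polished, slides easily on the waxed rack floor (friction 0.25); origin: centre of its underside. Third in the row
- flask_d: loose glass perfume flask, 25 mm thick along its y (along the row), 44 mm wide along x, straight to 10 mm height, then sloping in on its +y and -y sides to a 10 mm neck at 34 mm, then a round cap 10 mm across up to 47 mm; 120 g; polished, slides easily on the waxed rack floor (friction 0.25); origin: centre of its underside. Fourth in the row
- flask_e: loose glass perfume flask, 25 mm thick along its y (along the row), 44 mm wide along x, straight to 10 mm height, then sloping in on its +y and -y sides to a 10 mm neck at 34 mm, then a round cap 10 mm across up to 47 mm; 120 g; polished, slides easily on the waxed rack floor (friction 0.25); origin: centre of its underside. Last in the row, next to the sliding stop
- compact_1: slim closed metal make-up compact, loose, on edge in a slot of the stand at first: 14 mm thick along its y, 50 mm wide along x (3 mm wider than a flask each side, so fingers closing along x hold it clear of the flasks), 60 mm tall, foot edges bevelled 1.5 mm; about 70 g; origin: centre of its underside. May be absent
- compact_2: slim closed metal make-up compact, loose, on edge in a slot of the stand at first: 14 mm thick along its y, 50 mm wide along x (3 mm wider than a flask each side, so fingers closing along x hold it clear of the flasks), 60 mm tall, foot edges bevelled 1.5 mm; about 70 g; origin: centre of its underside. May be absent
- compact_3: slim closed metal make-up compact, loose, on edge in a slot of the stand at first: 14 mm thick along its y, 50 mm wide along x (3 mm wider than a flask each side, so fingers closing along x hold it clear of the flasks), 60 mm tall, foot edges bevelled 1.5 mm; about 70 g; origin: centre of its underside. May be absent
- compact_4: slim closed metal make-up compact, loose, on edge in a slot of the stand at first: 14 mm thick along its y, 50 mm wide along x (3 mm wider than a flask each side, so fingers closing along x hold it clear of the flasks), 60 mm tall, foot edges bevelled 1.5 mm; about 70 g; origin: centre of its underside. May be absent
- stand: low wooden stand, loose on the tray between robot and rack, 60 mm wide (x), 170 mm long (y), 18 mm high, with four slots across it (17 mm wide, their floor 6 mm above its underside) at y = -60, -20, 20 and 60 mm, each holding one compact or empty; 450 g; origin: centre of its underside
- ring_dish: white ceramic ring dish 60 mm across, 18 mm high, loose beside the tray on the robot's left; bystander, origin: centre of its underside
- pin_box: clear plastic hair pin box with its lid clipped on, 74 x 104 x 27 mm, loose beside the tray on the robot's right; bystander, origin: centre of its underside
- mirror_clamp: chrome clamp stand with a small round mirror, 220 mm high, fixed on the robot's left beyond the tray; bystander, origin: centre of its foot

How it is judged:
By the outcome, as a careful person would: the job done as asked, in the order asked, and still so for the second after the job is handed in, with the robot touching nothing.
Of compact_1, compact_2, compact_3, compact_4 only 3 to 4 are there at a start; the rules pass over those that are not, and their reading is None.
At some moment in a run one of stand may be knocked a few centimetres aside while the robot is not near it.
It also fails if it takes over 200 s, if anything falls off the work surface, if the arm or the gripper's body presses on something with over 40 N, if the wrist force passes 120 N, or if a joint passes its speed limit or range.

## Working session

There is one attempt and no reset: what is moved stays moved. The work goes in short steps, Python scripts to look and compute and a tool call to move; the robot and the scene stay as the last step left them, time stands still between calls to the robot, and variables do not carry over. Pictures are saved under pics/ and viewed, at most 14 in all, crops included, and the job is handed in when it is done.

Besides the shell and the picture viewer there is one more tool, called after "Call:" in YAML: its name, and indented under it one key for each argument. arm_command: Moves the arm, as the interface text tells. Its arguments: {"type":"object","properties":{"targets":{"type":"array","items":{"type":"array","items":{"type":"array","items":{"type":"number"}}}},"jaw":{"type":"number"},"newtons":{"type":"number"}},"required":["targets"]}

```bash
ls; mkdir -p pics; cat > h.py <<'E'
import numpy as np, cv2
from scipy.spatial.transform import Rotation as R
from cell import arm
def cam(name):
    s=arm.observe(); im=arm.get_image(name)
    if 'T_tool_cam' in im:
        T=np.eye(4);T[:3,:3]=R.from_rotvec(s['ee_rot']).as_matrix();T[:3,3]=s['position'];T=T@np.array(im['T_tool_cam'])
    else:
        T=np.eye(4);r=np.array(im['rotation']);T[:3,:3]=r if r.shape==(3,3) else R.from_rotvec(r).as_matrix();T[:3,3]=im['xyz']
    z=im['z_map'];v,u=np.mgrid[:480,:640]
    P=np.stack([(u-im['cx'])/im['fx']*z,(v-im['cy'])/im['fy']*z,z],-1)@T[:3,:3].T+T[:3,3]
    P[z==0]=np.nan
    return im,T,P
def save(im,f): cv2.imwrite('pics/'+f,im['pixels'][:,:,::-1])
E
python3 - <<'E'
from h import *
print(arm.observe())
for n in('scene','side'):
    im,T,P=cam(n);save(im,n+'0.png');print(n,T.round(3),im['fx']);np.save(n+'0.npy',P)
E
```

```text
pics
{'clock': 0.0, 'joints': array([ 1.03040956,  0.43520295,  0.02494706,  1.57411641, -0.01157146,
        1.13396635, -0.07511241]), 'dq': array([ 3.85841485e-04,  4.07842130e-04, -9.80619998e-04, -1.57312886e-03,
        2.51481846e-04,  8.05515653e-04, -7.02913016e-05]), 'joint_efforts': array([-3.30273042e-04, -6.67843866e+01,  9.84561369e-01, -3.14463079e+01,
       -6.04697037e-02,  4.30392392e-02,  1.56190572e-04]), 'position': array([ 0.2647114 , -0.56564202,  0.24494962]), 'ee_rot': array([-3.06520968e+00, -6.81804367e-01,  7.63557968e-04]), 'force': array([ 0.21025243, -0.07156047, -0.0436622 ]), 'ft_torque': array([ 0.013824  , -0.00336124, -0.00047147]), 'gripper_force': 0.0, 'width': 0.9969760047242527}
scene [[ 0.528  0.671 -0.521  1.216]
 [ 0.849 -0.425  0.313 -0.398]
 [-0.012 -0.608 -0.794  1.097]
 [ 0.     0.     0.     1.   ]] 611.4444909531701
side [[-0.918 -0.302  0.256  0.283]
 [-0.395  0.727 -0.562  0.589]
 [-0.017 -0.617 -0.787  0.86 ]
 [ 0.     0.     0.     1.   ]] 471.93941253936896
```

View pics/scene0.png

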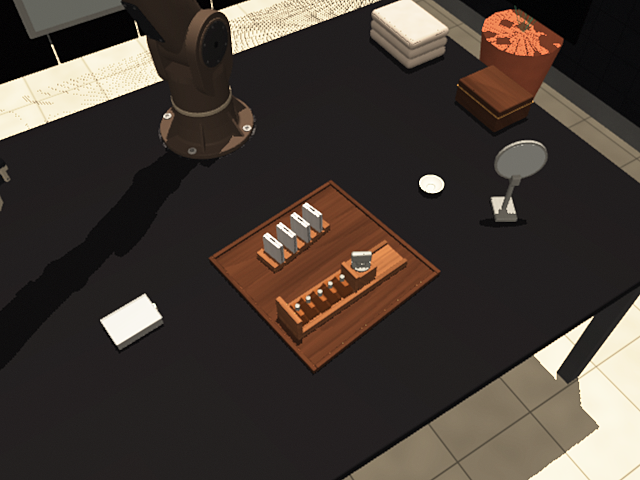

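View pics/side0.png

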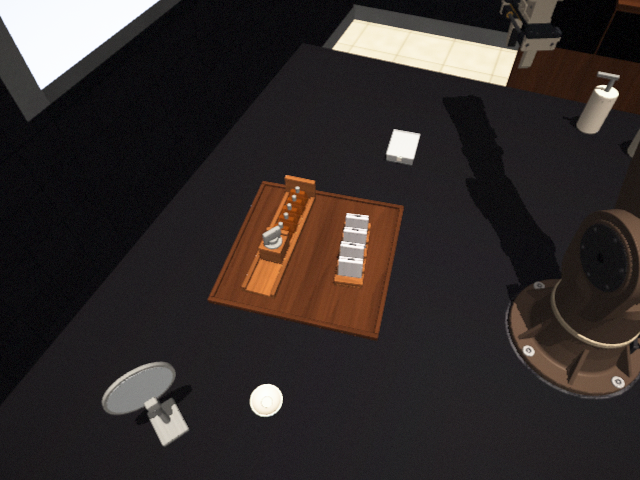

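The scene shows four compacts in the stand, at about (273,249), (287,237), (300,226) and (313,217). The five flasks run (297,306)–(342,277), and the knob is at (361,260). Next I'll get metric poses.

```bash
python3 - <<'E'
from h import *
C=[]
for n in('scene','side'):
    P=np.load(n+'0.npy');im=cv2.imread('pics/'+n+'0.png')
    tray=(np.abs(P[...,2]-.008)<.25)
    for (u,v) in ([(273,240),(287,228),(300,217),(312,208),(361,254),(284,300),(405,258)] if n=='scene' else [(357,217),(354,231),(352,246),(350,262),(270,236),(300,184),(263,280)]):
        print(n,(u,v),P[v,u].round(3))
    Q=P.reshape(-1,3);c=im.reshape(-1,3)
    m=(Q[:,0]>.3)&(Q[:,0]<.95)&(Q[:,1]>-.4)&(Q[:,1]<.4)&(Q[:,2]>.004)&(Q[:,2]<.15)
    q=Q[m];C.append(q)
C=np.vstack(C)
print(np.nanmin(C,0),np.nanmax(C,0))
# top-down height map 1.5mm, colour by height
g=np.zeros((400,400));x=((C[:,0]-.3)/.0015).astype(int);y=((C[:,1]+.3)/.0015).astype(int)
k=(x<400)&(y>=0)&(y<400)&(x>=0)
np.maximum.at(g,(399-x[k],399-y[k]),C[k,2])
g=cv2.applyColorMap(np.uint8(np.clip(g/.11*255,0,255)),cv2.COLORMAP_JET)
cv2.imwrite('pics/top.png',cv2.resize(g,(600,600),interpolation=0))
E
```

```text
scene (273, 240) [ 0.486 -0.065  0.078]
scene (287, 228) [ 0.469 -0.021  0.071]
scene (300, 217) [0.412 0.043 0.009]
scene (312, 208) [0.451 0.053 0.073]
scene (361, 254) [0.63  0.06  0.101]
scene (284, 300) [ 0.589 -0.102  0.009]
scene (405, 258) [0.636 0.179 0.007]
side (357, 217) [ 0.48  -0.063  0.074]
side (354, 231) [ 0.472 -0.022  0.075]
side (352, 246) [0.463 0.013 0.069]
side (350, 262) [0.451 0.056 0.074]
side (270, 236) [0.624 0.072 0.094]
side (300, 184) [ 0.644 -0.118  0.061]
side (263, 280) [0.619 0.132 0.015]
[ 0.30006417 -0.39967447  0.00400014] [0.94994454 0.39997361 0.10403005]
```

View pics/top.png

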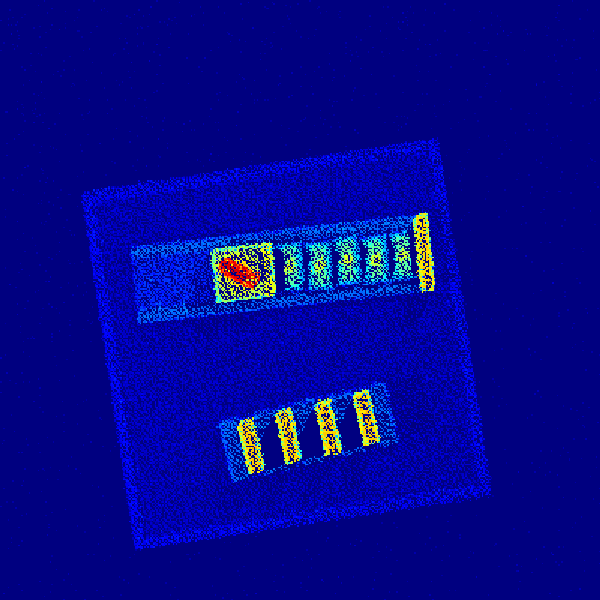

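The height map shows the rack's wall at (425,253), the stop with its wing at (222–258, 262–285), and the stand compacts at (250,446), (288,436), (328,427) and (366,418). I'll fit those.

```bash
cat >> h.py <<'E'
def fit(C,box,zr):
    """min-area rect of points: centre, long-axis dir deg CCW from world y, size"""
    (x0,x1),(y0,y1)=box
    m=(C[:,0]>x0)&(C[:,0]<x1)&(C[:,1]>y0)&(C[:,1]<y1)&(C[:,2]>zr[0])&(C[:,2]<zr[1])
    q=C[m][:,:2]
    if len(q)<5: return None
    q=q[np.linalg.norm(q-np.median(q,0),axis=1)<.08]
    b=cv2.boxPoints(cv2.minAreaRect((q*1000).astype(np.float32)))
    e=[b[1]-b[0],b[2]-b[1]];l=max(e,key=np.linalg.norm);a=np.degrees(np.arctan2(-l[0],l[1]));a=(a+90)%180-90
    return b.mean(0).round(1),round(a,1),sorted(np.linalg.norm(e,axis=1).round(1)),len(q),np.median(C[m][:,2]).round(4)
E
python3 - <<'E'
from h import *
for n in('scene','side'):
    C=np.load(n+'0.npy').reshape(-1,3)
    print(n)
    print('wall',fit(C,((.58,.70),(-.15,-.11)),(.06,.09)))
    print('knob',fit(C,((.58,.70),(.02,.10)),(.085,.12)))
    print('stop',fit(C,((.58,.70),(.0,.12)),(.045,.075)))
    for y in(-.065,-.022,.015,.053): print('c',fit(C,((.40,.53),(y-.02,y+.02)),(.055,.09)))
E
```

```text
scene
wall (array([ 648. , -124.5], dtype=float32), np.float32(-84.2), [np.float32(14.2), np.float32(76.2)], 263, np.float64(0.0717))
knob (array([628.5,  61.1], dtype=float32), np.float32(-24.4), [np.float32(15.8), np.float32(41.5)], 170, np.float64(0.0976))
stop (array([630.7,  43.8], dtype=float32), np.float32(6.6), [np.float32(51.7), np.float32(86.3)], 677, np.float64(0.0618))
c (array([483. , -66.6], dtype=float32), np.float32(-77.3), [np.float32(16.5), np.float32(53.4)], 214, np.float64(0.0711))
c (array([473.2, -28.8], dtype=float32), np.float32(-73.8), [np.float32(18.0), np.float32(56.0)], 206, np.float64(0.0713))
c (array([464.5,  11.5], dtype=float32), np.float32(-78.4), [np.float32(18.1), np.float32(54.7)], 206, np.float64(0.0701))
c (array([454.8,  48.7], dtype=float32), np.float32(-75.3), [np.float32(16.9), np.float32(53.7)], 206, np.float64(0.0709))
side
wall (array([ 645.6, -124. ], dtype=float32), np.float32(-85.8), [np.float32(16.8), np.float32(73.5)], 216, np.float64(0.0704))
knob (array([625.8,  62.3], dtype=float32), np.float32(-29.7), [np.float32(13.8), np.float32(40.7)], 157, np.float64(0.0974))
stop (array([626.9,  45.1], dtype=float32), np.float32(6.4), [np.float32(50.5), np.float32(85.1)], 537, np.float64(0.0616))
c (array([480.6, -65.5], dtype=float32), np.float32(-74.6), [np.float32(17.0), np.float32(49.9)], 222, np.float64(0.0707))
c (array([471. , -28.2], dtype=float32), np.float32(-78.9), [np.float32(17.5), np.float32(49.7)], 227, np.float64(0.0709))
c (array([462.3,  13. ], dtype=float32), np.float32(-78.8), [np.float32(15.6), np.float32(50.1)], 235, np.float64(0.0714))
c (array([452.2,  49. ], dtype=float32), np.float32(-77.9), [np.float32(17.4), np.float32(50.0)], 252, np.float64(0.0713))
```

Call:
arm_command:
  targets:
    - [[0.038,-0.026,0.002,0,0,0],[0.038,-0.026,0.002,0,0,0],[0.038,-0.026,0.002,0,0,0],[0.038,-0.026,0.002,0,0,0],[0.038,-0.026,0.002,0,0,0],[0.038,-0.026,0.002,0,0,0],[0.038,-0.026,0.002,0,0,0],[0.038,-0.026,0.002,0,0,0]]
  jaw: 0.06

```text
clock: 1.1
position: [0.4525, -0.2474, 0.2295]
ee_rot: [-3.066, -0.682, 0.001]
force: [0.7, -0.3, 0.2]
width: 0.65
gripper_force: 0.0
```

Call:
arm_command:
  targets:
    - [[0.038,-0.026,0.002,0,0,0],[0.038,-0.026,0.002,0,0,0],[0.038,-0.026,0.002,0,0,0],[0.038,-0.026,0.002,0,0,0],[0.038,-0.026,0.002,0,0,-0.16],[0,0,0,0,0,-0.16],[0,0,0,0,0,-0.16],[0,0,0,0,0,-0.16],[0,0,0,0,0,0]]

```text
clock: 2.22
position: [0.5688, -0.0507, 0.2193]
ee_rot: [-2.697, -1.61, 0.001]
force: [-0.3, -0.0, -0.2]
width: 0.655
gripper_force: 0.0
```

```bash
cat >> h.py <<'E'
def st():
    s=arm.observe();M=R.from_rotvec(s['ee_rot']).as_matrix()
    return s,M,np.array(s['position']),np.degrees(np.arctan2(M[1,1],M[0,1]))
def go(x,y,z,ang=None):
    """print shift in tool axes to world point; ang=desired tool-y angle (deg CCW from world x)"""
    s,M,p,a=st()
    print('t',round(s['clock'],2),'p',p.round(4),'yang',round(a,1),'F',np.round(s['force'],1),'w',round(s['width']*91.8,1),'j7',round(s['joints'][6],2))
    print(' shift',(M.T@(np.array([x,y,z])-p)).round(4),end=' ')
    if ang is not None:
        d=(ang-a+90)%180-90;print('turn z',round(-np.radians(d),3),end='')
    print(' tilt',np.degrees(np.arccos(-M[2,2])).round(2))
E
python3 - <<'E'
from h import *
go(.627,.0615,.2,-27)
im,T,P=cam('wrist');save(im,'w1.png');C=P.reshape(-1,3);np.save('w1.npy',P)
print('knob',fit(C,((.58,.70),(.02,.10)),(.09,.12)))
print('wall',fit(C,((.58,.70),(-.15,-.11)),(.06,.09)))
E
```

```text
t 2.23 p [ 0.5688 -0.0507  0.2193] yang -28.3 F [-0.3 -0.  -0.2] w 60.1 j7 -0.64
 shift [ 0.1263 -0.002   0.0193] turn z -0.023 tilt 0.05
knob (array([626.2,  61.6], dtype=float32), np.float32(-29.8), [np.float32(12.0), np.float32(41.4)], 1180, np.float64(0.1006))
wall (array([ 648.6, -123. ], dtype=float32), np.float32(-83.6), [np.float32(12.8), np.float32(70.7)], 1419, np.float64(0.0727))
```

View pics/w1.png

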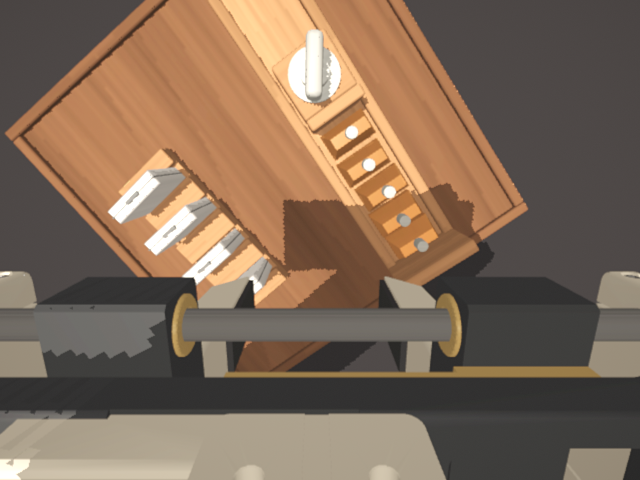

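The wrist view shows the knob wing at (315,65), the flask caps at (351,132), (369,164), (389,191), (404,220) and (421,245), and the compacts at lower left. I'll build the rack frame and flask positions.

```bash
cat >> h.py <<'E'
def rack(P,yaw,wall):
    """rack-frame coords; wall = world xy of rack (0,-.161)"""
    c,s=np.cos(np.radians(yaw)),np.sin(np.radians(yaw));ex=np.array([c,s]);ey=np.array([-s,c])
    o=np.array(wall)+.161*ey
    return o,ex,ey,np.stack([(P[:,:2]-o)@ex,(P[:,:2]-o)@ey,P[:,2]],1)
E
python3 - <<'E'
from h import *
C=np.load('w1.npy').reshape(-1,3);C=C[np.isfinite(C[:,0])]
# yaw from wall/lips: side lip outer edges
best=None
for yaw in np.arange(4.5,8,.1):
    o,ex,ey,q=rack(C,yaw,(.6475,-.124))
    m=(q[:,2]>.022)&(q[:,2]<.029)&(q[:,1]>-.15)&(q[:,1]<.0)&(abs(q[:,0])<.05)
    h=np.histogram(q[m,0],bins=np.arange(-.05,.05,.0005))[0]; sc=(h.astype(float)**2).sum()
    if best is None or sc>best[0]: best=(sc,yaw,m)
yaw=best[1];o,ex,ey,q=rack(C,yaw,(.6475,-.124));x=q[best[2],0]
print('yaw',yaw,'lips',[np.percentile(x[x<0],[2,98]).round(4),np.percentile(x[x>0],[2,98]).round(4)],'o',o.round(4))
m=(q[:,2]>.060)&(q[:,2]<.069)&(abs(q[:,0])<.012)&(q[:,1]<-.0)&(q[:,1]>-.152)
ys=np.sort(q[m,1]);
for g in np.split(ys,np.where(np.diff(ys)>.004)[0]+1): print('cap',g.mean().round(4),np.ptp(g).round(4),len(g))
m=(q[:,2]>.05)&(abs(q[:,0])<.02)&(q[:,1]<-.145)
print('wall y',np.percentile(q[m,1],[1,99]).round(4))
m=(q[:,2]>.055)&(q[:,2]<.075)&(abs(q[:,0])<.02)&(q[:,1]>-.03)
print('stop face y',np.percentile(q[m,1],[1,99]).round(4))
print('knob rack',(np.array([.6262,.0616])-o)@np.c_[ex,ey])
E
```

```text
yaw 6.299999999999994 lips [array([-0.0374, -0.0061]), array([0.007, 0.036])] o [0.6298 0.036 ]
cap -0.1382 0.01 119
cap -0.1108 0.0101 118
cap -0.0826 0.0096 120
cap -0.0545 0.0095 120
cap -0.0255 0.0093 125
cap -0.0043 0.0079 303
wall y [-0.166 -0.154]
stop face y [-0.0276  0.0491]
knob rack [-0.00080468  0.02581649]
```

Call:
arm_command:
  targets:
    - [[0.032,0,0.02,0,0,0],[0.032,0,0.02,0,0,0],[0.032,0,0,0,0,0],[0.03,-0.0015,0,0,0,0.02],[0,0,0,0,0,0]]
  jaw: 0.05

```text
clock: 2.9
position: [0.6277, 0.0645, 0.1795]
ee_rot: [-2.711, -1.585, -0.001]
force: [0.0, 0.1, 1.1]
width: 0.545
gripper_force: 0.0
```

```bash
python3 - <<'E'
from h import *
go(.6262,.0616,.088,-29.8)
E
```

```text
t 2.9 p [0.6277 0.0645 0.1795] yang -29.4 F [0.  0.1 1.1] w 50.0 j7 -0.87
 shift [-0.0034  0.0001  0.0915] turn z 0.007 tilt 0.09
```

Call:
arm_command:
  targets:
    - [[-0.003,0,0.03,0,0,0],[0,0,0.03,0,0,0],[0,0,0.02,0,0,0],[0,0,0.0115,0,0,0.007],[0,0,0,0,0,0]]

```text
clock: 3.52
position: [0.6257, 0.0576, 0.0881]
ee_rot: [2.719, 1.572, -0.001]
force: [0.0, -0.2, -0.1]
width: 0.548
gripper_force: 0.0
```

Call:
arm_command:
  targets:
    - [[0,0,0,0,0,0],[0,0,0,0,0,0],[0,0,0,0,0,0],[0,0,0,0,0,0],[0,0,0,0,0,0]]
  jaw: 0.008
  newtons: 50

```text
clock: 4.15
position: [0.6258, 0.0587, 0.0884]
ee_rot: [-2.718, -1.576, 0.0]
force: [-1.8, -0.3, 2.9]
width: 0.213
gripper_force: 50.0
```

```bash
python3 - <<'E'
from h import *
go(.6262,.0616,.088,-29.8);print(arm.observe()['ft_torque'])
E
```

```text
t 4.15 p [0.6258 0.0587 0.0884] yang -29.8 F [-1.8 -0.3  2.9] w 19.6 j7 -0.91
 shift [ 0.0027 -0.0011  0.0004] turn z 0.0 tilt 0.01
[ 0.1249244   0.46998636 -0.01694795]
```

Call:
arm_command:
  targets:
    - [[0,0,0,0,0,0],[0.002,-0.001,-0.008,0,0,0],[0,0,0,0,0,0]]
  jaw: 0.04

```text
clock: 4.53
position: [0.6268, 0.0612, 0.0971]
ee_rot: [2.717, 1.576, 0.003]
force: [-0.3, -0.1, -1.1]
width: 0.432
gripper_force: 0.0
```

Call:
arm_command:
  targets:
    - [[0,0,0,0,0,0],[0,0,0,0,0,0],[0,0,0,0,0,0],[0,0,0,0,0,0],[0,0,0,0,0,0]]
  jaw: 0.005

```text
clock: 5.15
position: [0.6266, 0.0604, 0.0962]
ee_rot: [2.718, 1.575, 0.001]
force: [3.3, -0.2, -2.5]
width: 0.129
gripper_force: 50.0
```

```bash
python3 - <<'E'
from h import *
go(.6262,.0616,.088,-29.8);print(arm.observe()['ft_torque'])
E
```

```text
t 5.15 p [0.6266 0.0604 0.0962] yang -29.8 F [ 3.3 -0.2 -2.5] w 11.9 j7 -0.9
 shift [ 0.0009 -0.0009  0.0082] turn z -0.0 tilt 0.05
[-0.30704002 -0.75258266 -0.08566869]
```

Call:
arm_command:
  targets:
    - [[0,0,0,0,0,-0.128],[0,0,0,0,0,-0.128],[0,0,0,0,0,-0.128],[0,0,0,0,0,-0.128],[0,0,0,0,0,-0.128],[0,0,0,0,0,-0.128],[0,0,0,0,0,-0.128],[0,0,0,0,0,-0.128],[0,0,0,0,0,-0.128],[0,0,0,0,0,-0.128]]

```text
clock: 6.4
position: [0.6279, 0.0606, 0.0961]
ee_rot: [1.233, 2.887, 0.003]
force: [10.4, 0.7, -9.7]
width: 0.123
gripper_force: 50.0
```

```bash
python3 - <<'E'
from h import *
go(.6262,.0616,.096,43.5);print(arm.observe()['ft_torque'])
E
```

```text
t 6.4 p [0.6279 0.0606 0.0961] yang 43.7 F [10.4  0.7 -9.7] w 11.3 j7 0.18
 shift [ 0.0019 -0.0006  0.0001] turn z 0.004 tilt 0.19
[ 0.17051711 -2.26040408 -0.16781806]
```

Call:
arm_command:
  targets:
    - [[0.00635,0.00486,0,0,0,0],[0.00635,0.00486,0,0,0,0],[0.00635,0.00486,0,0,0,0],[0.00635,0.00486,0,0,0,0],[0.00635,0.00486,0,0,0,0],[0.00635,0.00486,0,0,0,0],[0.00635,0.00486,0,0,0,0],[0.00635,0.00486,0,0,0,0],[0,0,0,0,0,0]]

```text
clock: 7.52
position: [0.6208, 0.1252, 0.0961]
ee_rot: [1.238, 2.885, 0.004]
force: [8.0, 2.3, -8.0]
width: 0.128
gripper_force: 50.0
```

Call:
arm_command:
  targets:
    - [[0,0,0,0,0,0],[0,0,0,0,0,0],[0,0,-0.03,0,0,0],[0,0,-0.04,0,0,0.1],[0,0,-0.04,0,0,0.14],[0,0,0,0,0,0.14],[0,0,0,0,0,0.14],[0,0,0,0,0,0]]
  jaw: 0.07

```text
clock: 8.52
position: [0.6189, 0.1244, 0.2064]
ee_rot: [1.938, 2.472, -0.001]
force: [-0.1, -0.3, 0.5]
width: 0.761
gripper_force: 0.0
```

```bash
python3 - <<'E'
from h import *
go(.52,-.08,.22,14)
im,T,P=cam('wrist');save(im,'w2.png');np.save('w2.npy',P)
C=P.reshape(-1,3);print('knob',fit(C,((.5,.75),(.06,.2)),(.09,.12)))
for y in(-.065,-.022,.015,.053): print('c',fit(C,((.40,.53),(y-.025,y+.025)),(.06,.09)))
E
```

```text
t 8.53 p [0.6189 0.1244 0.2064] yang 13.8 F [-0.1 -0.3  0.5] w 69.9 j7 -0.31
 shift [-0.1749 -0.1448 -0.0135] turn z -0.003 tilt 0.03
knob (array([619.3, 126.8], dtype=float32), np.float32(43.4), [np.float32(12.2), np.float32(42.1)], 949, np.float64(0.1006))
c None
c None
c None
c (array([452.1,  55.3], dtype=float32), np.float32(-80.6), [np.float32(8.0), np.float32(50.8)], 592, np.float64(0.0711))
```

Call:
arm_command:
  targets:
    - [[-0.033,-0.03,-0.0025,0,0,0],[-0.033,-0.03,-0.0025,0,0,0],[-0.033,-0.03,-0.0025,0,0,0],[-0.033,-0.03,-0.0025,0,0,0],[-0.033,-0.03,-0.0025,0,0,0],[-0.033,-0.03,-0.0025,0,0,0],[0,0,0,0,0,0]]

```text
clock: 9.45
position: [0.4897, -0.1145, 0.2211]
ee_rot: [-1.943, -2.469, 0.004]
force: [1.0, 1.0, -0.3]
width: 0.765
gripper_force: 0.0
```

```bash
cat >> h.py <<'E'
from scipy import ndimage
O=np.array([.6290,.0369]);YAW=6.3
c_,s_=np.cos(np.radians(YAW)),np.sin(np.radians(YAW));EX=np.array([c_,s_]);EY=np.array([-s_,c_])
def W(x,y): return O+x*EX+y*EY
def look(name):
    """report compacts in stand (world) and rack contents (rack y)"""
    im,T,P=cam('wrist');save(im,name);C=P.reshape(-1,3);C=C[np.isfinite(C[:,0])]
    q=np.stack([(C[:,:2]-O)@EX,(C[:,:2]-O)@EY,C[:,2]],1)
    m=(q[:,0]<-.08)&(q[:,0]>-.3)&(abs(q[:,1])<.16)&(C[:,2]>.069)&(C[:,2]<.085)
    g=np.zeros((400,400),np.uint8);ij=((C[m,:2]-[.3,-.2])/.001).astype(int);ok=((ij>=0)&(ij<400)).all(1);g[ij[ok,0],ij[ok,1]]=1
    g=cv2.morphologyEx(g,cv2.MORPH_CLOSE,np.ones((5,5)));l,n=ndimage.label(g)
    for i in range(1,n+1):
        p=np.argwhere(l==i)
        if len(p)<100: continue
        (a,b),wh,_=cv2.minAreaRect(p.astype(np.float32));bx=cv2.boxPoints(cv2.minAreaRect(p.astype(np.float32)));e=[bx[1]-bx[0],bx[2]-bx[1]];v=max(e,key=np.linalg.norm)
        ang=(np.degrees(np.arctan2(v[1],v[0]))+90)%180-90
        print('stand compact',round(.3005+a/1000,4),round(-.1995+b/1000,4),'ang',round(ang,1),np.round(wh,0))
    for nm,lo,hi in(('caps',.060,.068),('compacts',.073,.082)):
        m=(q[:,2]>lo)&(q[:,2]<hi)&(abs(q[:,0])<.012)&(q[:,1]<.055+.03)&(q[:,1]>-.152);ys=np.sort(q[m,1])
        if len(ys): print(nm,[(round(k.mean()*1000,1),round(np.ptp(k)*1000,1),len(k)) for k in np.split(ys,np.where(np.diff(ys)>.003)[0]+1) if len(k)>8])
E
python3 - <<'E'
from h import *
go(.49,-.11,.22,14);look('w3.png')
E
```

```text
t 9.45 p [ 0.4897 -0.1145  0.2211] yang 13.6 F [ 1.   1.  -0.3] w 70.2 j7 0.15
 shift [0.0043 0.0014 0.001 ] turn z -0.007 tilt 0.14
stand compact 0.453 0.0495 ang 14.7 [51. 16.]
stand compact 0.4639 0.0125 ang 12.8 [50. 15.]
stand compact 0.4719 -0.0271 ang 12.7 [50. 15.]
stand compact 0.4813 -0.0655 ang 13.5 [50. 14.]
caps [(np.float64(-139.6), np.float64(9.4), 120), (np.float64(-112.1), np.float64(9.7), 125), (np.float64(-84.0), np.float64(9.5), 139), (np.float64(-55.8), np.float64(9.7), 150), (np.float64(-26.7), np.float64(9.6), 162), (np.float64(57.7), np.float64(8.6), 315)]
```

View pics/w3.png

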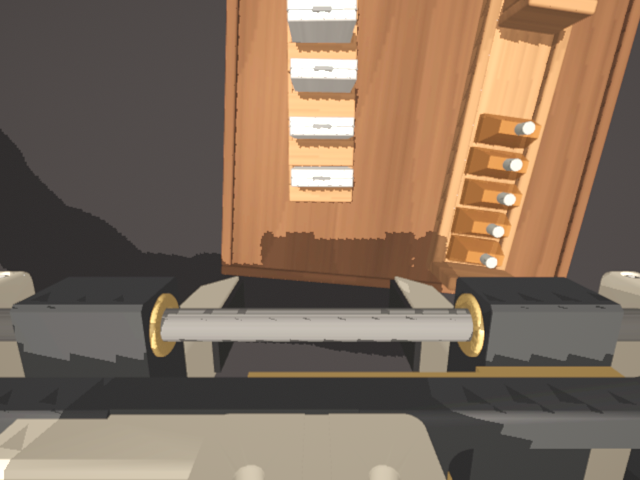

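The wrist view shows all four compacts at (322,15), (323,75), (322,128), (321,178). The flasks are upright at (525,129) to (489,261) and the stop is pulled back. I'll pick the far (+y) compact.

Call:
arm_command:
  targets:
    - [[0.04,0.001,0.02,0,0,-0.01],[0.043,0.001,0.02,0,0,0],[0.043,0.001,0.02,0,0,0],[0.042,0,0.02,0,0,0],[0,0,0.03,0,0,0],[0,0,0.03,0,0,0],[0,0,0.02,0,0,0],[0,0,0,0,0,0]]

```text
clock: 10.5
position: [0.4523, 0.0543, 0.0602]
ee_rot: [-1.921, -2.483, 0.002]
force: [-0.1, -0.5, 0.3]
width: 0.764
gripper_force: 0.0
```

```bash
python3 - <<'E'
from h import *
go(.453,.0495,.061,14)
E
```

```text
t 10.5 p [0.4523 0.0543 0.0602] yang 14.5 F [-0.1 -0.5  0.3] w 70.1 j7 -0.4
 shift [-0.0048 -0.0005 -0.0008] turn z 0.01 tilt 0.16
```

Call:
arm_command:
  targets:
    - [[-0.005,0,0,0,0,0.01],[0,0,0,0,0,0],[0,0,0,0,0,0]]

```text
clock: 10.88
position: [0.4549, 0.048, 0.0619]
ee_rot: [1.939, 2.47, 0.001]
force: [-0.3, 0.0, 0.7]
width: 0.763
gripper_force: 0.0
```

Call:
arm_command:
  targets:
    - [[0,0,0,0,0,0],[0,0,0,0,0,0],[0,0,0,0,0,0],[0,0,0,0,0,0]]
  jaw: 0.04
  newtons: 25

```text
clock: 11.38
position: [0.4545, 0.048, 0.0613]
ee_rot: [1.94, 2.471, -0.0]
force: [-0.6, -0.8, 1.6]
width: 0.546
gripper_force: 25.0
```

Call:
arm_command:
  targets:
    - [[0,0,-0.01,0,0,0],[0,0,-0.02,0,0,0],[0,0,-0.03,0,0,0],[0,0,-0.03,0,0,0],[0,0,0,0,0,0]]

```text
clock: 12.0
position: [0.4558, 0.0484, 0.1535]
ee_rot: [1.938, 2.469, 0.004]
force: [-0.7, 0.2, -0.6]
width: 0.546
gripper_force: 25.0
```

```bash
python3 - <<'E'
from h import *
for y in(-.041,-.0695,-.0975,-.1257): print(W(0,y).round(4))
x,y=W(0,-.0385)
go(x,y,.15,6.3)
E
```

```text
[ 0.6335 -0.0039]
[ 0.6366 -0.0322]
[ 0.6397 -0.06  ]
[ 0.6428 -0.088 ]
t 12.0 p [0.4558 0.0484 0.1535] yang 13.7 F [-0.7  0.2 -0.6] w 50.1 j7 -0.26
 shift [-0.0905  0.1605  0.0042] turn z 0.13 tilt 0.24
```

Call:
arm_command:
  targets:
    - [[-0.0185,0.032,0,0,0,0],[-0.0185,0.032,0,0,0,0],[-0.0185,0.032,0,0,0,0],[-0.0185,0.032,0,0,0,0],[-0.0185,0.0325,0,0,0,0.065],[0,0,0,0,0,0.065],[0,0,0,0,0,0],[0,0,0,0,0,0]]

```text
clock: 13.0
position: [0.6317, -0.0034, 0.1507]
ee_rot: [-2.093, -2.342, 0.001]
force: [0.2, 0.1, -1.3]
width: 0.542
gripper_force: 25.0
```

```bash
cat >> h.py <<'E'
def gr(y,z,x=0): w=W(x,y/1000);go(w[0],w[1],z,YAW)
def held():
    """held compact: top-face centre relative to TCP in tool x,y (mm)"""
    im,T,P=cam('wrist');s,M,p,a=st();q=(P.reshape(-1,3)-p)@M*1000
    m=(abs(q[:,1])<24)&(abs(q[:,0])<16)&(q[:,2]>-20)&(q[:,2]<60)
    q=q[m]
    if len(q)<20: print('held: few',len(q));return
    zt=np.percentile(q[:,2],3);t=q[q[:,2]<zt+3];print('held ztop',zt.round(1),'x',np.percentile(t[:,0],[2,98]).round(1),'n',len(t))
    return im
E
python3 - <<'E'
from h import *
gr(-40.5,.15);im=held()
E
```

```text
t 13.0 p [ 0.6317 -0.0034  0.1507] yang 6.4 F [ 0.2  0.1 -1.3] w 49.8 j7 -0.25
 shift [-0.0001  0.0018  0.0007] turn z 0.002 tilt 0.06
held ztop -9.1 x [8.7 9.8] n 499
```

Call:
arm_command:
  targets:
    - [[0,0.0015,0.02,0,0,0],[0,0,0.02,0,0,0],[0,0,0.008,0,0,0],[0,0,0.008,0,0,0],[0,0,0.005,0,0,0],[0,0,0,0,0,0]]

```text
clock: 13.8
position: [0.6338, -0.0035, 0.0901]
ee_rot: [-2.096, -2.34, 0.0]
force: [0.2, -0.5, -0.6]
width: 0.545
gripper_force: 25.0
```

Call:
arm_command:
  targets:
    - [[0,0,0.004,0,0,0],[0,0,0.004,0,0,0],[0,0,0.004,0,0,0],[0,0,0.004,0,0,0],[0,0,0.004,0,0,0],[0,0,0.003,0,0,0],[0,0,0,0,0,0]]

```text
clock: 14.68
position: [0.6336, -0.0035, 0.0669]
ee_rot: [-2.096, -2.34, 0.001]
force: [0.8, -0.1, -0.6]
width: 0.542
gripper_force: 25.0
```

```bash
python3 - <<'E'
from h import *
gr(-10.5,.0655);im=held();look('w4.png')
E
```

```text
t 14.68 p [ 0.6336 -0.0035  0.0669] yang 6.3 F [ 0.8 -0.1 -0.6] w 49.7 j7 -0.3
 shift [ 0.0301 -0.0002  0.0014] turn z 0.0 tilt 0.03
held ztop -9.2 x [8.6 9.7] n 487
caps [(np.float64(-57.7), np.float64(10.1), 334), (np.float64(-31.5), np.float64(1.4), 387), (np.float64(-18.2), np.float64(10.1), 453), (np.float64(69.3), np.float64(24.3), 3804)]
compacts [(np.float64(-31.5), np.float64(1.4), 278), (np.float64(72.6), np.float64(3.8), 82)]
```

View pics/w4.png

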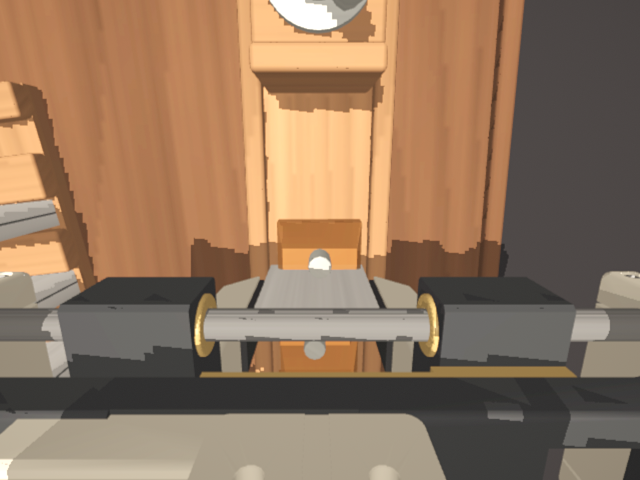

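D and E parted and the compact is down between them: the held compact is at (320,290), with the caps at (320,262) and (315,348). I'll drag it, and flask E with it, toward the stop, then set it down and release.

Call:
arm_command:
  targets:
    - [[0.004,0,0.0005,0,0,0],[0.006,0,0,0,0,0],[0.006,0,0,0,0,0],[0.006,0,0,0,0,0],[0.006,0,0,0,0,0],[0.005,0,0,0,0,0],[0.003,0,0,0,0,0],[0,0,0.0015,0,0,0],[0,0,0,0,0,0]]

```text
clock: 15.9
position: [0.6301, 0.0324, 0.0654]
ee_rot: [2.096, 2.34, 0.001]
force: [-1.4, -0.6, 2.5]
width: 0.543
gripper_force: 25.0
```

Call:
arm_command:
  targets:
    - [[0,0,0,0,0,0],[0,0,0,0,0,0],[0,0,-0.02,0,0,0],[0,0,-0.04,0,0,0],[0,0,-0.04,0,0,0],[0,0,-0.04,0,0,0],[0,0,0,0,0,0]]
  jaw: 0.068

```text
clock: 16.77
position: [0.6319, 0.033, 0.2103]
ee_rot: [2.093, 2.336, 0.009]
force: [0.5, 0.2, -0.4]
width: 0.743
gripper_force: 0.0
```

```bash
python3 - <<'E'
from h import *
go(.49,-.10,.22,13.7)
E
```

```text
t 16.77 p [0.6319 0.033  0.2103] yang 6.3 F [ 0.5  0.2 -0.4] w 68.2 j7 -0.28
 shift [-0.1167 -0.1555 -0.0109] turn z -0.129 tilt 0.43
```

Call:
arm_command:
  targets:
    - [[-0.029,-0.039,-0.003,0,0,0],[-0.029,-0.039,-0.003,0,0,0],[-0.029,-0.039,-0.003,0,0,0],[-0.03,-0.039,-0.003,0,0,-0.065],[0,0,0,0,0,-0.064],[0,0,0,0,0,0]]

```text
clock: 17.52
position: [0.4873, -0.1015, 0.2175]
ee_rot: [1.942, 2.469, -0.0]
force: [-0.3, 0.4, -1.0]
width: 0.742
gripper_force: 0.0
```

```bash
python3 - <<'E'
from h import *
look('w5.png')
go(.4639,.0125,.12,13.7)
E
```

```text
stand compact 0.4637 0.0125 ang 12.0 [51. 15.]
stand compact 0.472 -0.0274 ang 13.4 [50. 14.]
stand compact 0.4813 -0.0654 ang 13.6 [50. 15.]
caps [(np.float64(-137.2), np.float64(5.3), 52), (np.float64(-111.9), np.float64(10.0), 131), (np.float64(-83.9), np.float64(9.4), 139), (np.float64(-58.3), np.float64(9.4), 143), (np.float64(-9.7), np.float64(0.5), 47), (np.float64(17.1), np.float64(9.6), 184), (np.float64(66.0), np.float64(21.5), 890)]
compacts [(np.float64(-3.3), np.float64(14.3), 657)]
t 17.57 p [ 0.4876 -0.101   0.2174] yang 13.6 F [ 0.4  0.1 -0.5] w 67.9 j7 0.12
 shift [0.1159 0.0036 0.0974] turn z -0.002 tilt 0.01
```

Call:
arm_command:
  targets:
    - [[0.038,0.001,0.03,0,0,0],[0.039,0.001,0.03,0,0,0],[0.038,0.0015,0.036,0,0,0],[0,0,0.03,0,0,0],[0,0,0.029,0,0,0],[0,0,0,0,0,0],[0,0,0,0,0,0]]

```text
clock: 18.45
position: [0.4644, 0.012, 0.063]
ee_rot: [1.941, 2.47, 0.001]
force: [0.1, -0.3, 0.0]
width: 0.738
gripper_force: 0.0
```

```bash
python3 - <<'E'
from h import *
go(.4639,.0125,.061,13.7)
E
```

```text
t 18.45 p [0.4644 0.012  0.063 ] yang 13.7 F [ 0.1 -0.3  0. ] w 67.8 j7 -0.31
 shift [ 0.0006 -0.0004  0.002 ] turn z -0.0 tilt 0.04
```

Call:
arm_command:
  targets:
    - [[0.0005,0,0.002,0,0,0],[0,0,0,0,0,0],[0,0,0,0,0,0],[0,0,0,0,0,0]]
  jaw: 0.04

```text
clock: 18.95
position: [0.4641, 0.0119, 0.0608]
ee_rot: [1.941, 2.469, 0.001]
force: [-0.5, -0.5, 7.2]
width: 0.545
gripper_force: 25.0
```

Call:
arm_command:
  targets:
    - [[0,0,-0.01,0,0,0],[0,0,-0.02,0,0,0],[0,0,-0.03,0,0,0],[0,0,-0.03,0,0,0],[0,0,0,0,0,0]]

```text
clock: 19.58
position: [0.465, 0.0121, 0.1525]
ee_rot: [1.939, 2.468, 0.004]
force: [-0.1, -0.5, -1.1]
width: 0.541
gripper_force: 25.0
```

```bash
python3 - <<'E'
from h import *
gr(-71.2,.15)
E
```

```text
t 19.57 p [0.465  0.0121 0.1525] yang 13.7 F [-0.1 -0.5 -1.1] w 49.7 j7 -0.19
 shift [-0.0853  0.156   0.0032] turn z 0.129 tilt 0.24
```

Call:
arm_command:
  targets:
    - [[-0.017,0.031,0,0,0,0],[-0.017,0.031,0,0,0,0],[-0.017,0.031,0,0,0,0],[-0.017,0.031,0,0,0,0],[-0.017,0.032,0,0,0,0.065],[0,0,0,0,0,0.065],[0,0,0,0,0,0],[0,0,0,0,0,0]]

```text
clock: 20.58
position: [0.6347, -0.0336, 0.1497]
ee_rot: [-2.094, -2.341, 0.001]
force: [0.5, 0.0, -0.5]
width: 0.541
gripper_force: 25.0
```

```bash
python3 - <<'E'
from h import *
gr(-71.2,.111);im=held()
E
```

```text
t 20.57 p [ 0.6347 -0.0336  0.1497] yang 6.4 F [ 0.5  0.  -0.5] w 49.7 j7 -0.2
 shift [-0.0005  0.0021  0.0387] turn z 0.001 tilt 0.06
held ztop -11.5 x [-6.3 -3.7] n 185
```

```bash
cat >> h.py <<'E'
def face():
    im,T,P=cam('wrist');s,M,p,a=st();q=(P.reshape(-1,3)-p)@M*1000
    m=(abs(q[:,1])<20)&(abs(q[:,0])<18)&(q[:,2]>-25)&(q[:,2]<30);q=q[m]
    for lo in range(-20,30,5):
        t=q[(q[:,2]>=lo)&(q[:,2]<lo+5)]
        if len(t)>5: print('z',lo,'n',len(t),'x',np.percentile(t[:,0],[2,50,98]).round(1))
E
python3 - <<'E'
from h import *
face()
E
```

```text
z -15 n 153 x [-6.1 -5.1 -3.8]
z -10 n 265 x [7.5 8.1 8.8]
z -5 n 464 x [7.3 8.  8.7]
z 0 n 428 x [7.4 8.  8.7]
z 5 n 373 x [7.4 8.1 8.7]
z 10 n 356 x [7.4 8.  8.7]
z 15 n 325 x [7.4 8.  8.6]
z 20 n 284 x [7.4 8.  8.6]
z 25 n 271 x [7.4 8.  8.7]
```

Call:
arm_command:
  targets:
    - [[-0.001,0.002,0.02,0,0,0],[0,0,0.02,0,0,0],[0,0,0.006,0,0,0],[0,0,0.004,0,0,0],[0,0,0.004,0,0,0],[0,0,0.004,0,0,0],[0,0,0,0,0,0]]

```text
clock: 21.55
position: [0.6375, -0.0346, 0.0922]
ee_rot: [2.097, 2.339, -0.0]
force: [0.2, 0.4, -1.6]
width: 0.541
gripper_force: 25.0
```

```bash
python3 - <<'E'
from h import *
gr(-71.8,.066);look('w6.png')
E
```

```text
t 21.55 p [ 0.6375 -0.0346  0.0922] yang 6.2 F [ 0.2  0.4 -1.6] w 49.7 j7 -0.23
 shift [ 0.0002 -0.0006  0.0262] turn z -0.001 tilt 0.0
stand compact 0.491 -0.0225 ang -76.0 [15. 15.]
caps [(np.float64(-110.8), np.float64(10.7), 305), (np.float64(-59.8), np.float64(12.6), 575), (np.float64(17.5), np.float64(9.8), 421), (np.float64(56.5), np.float64(1.9), 527)]
compacts [(np.float64(-64.0), np.float64(1.7), 376), (np.float64(-2.3), np.float64(13.7), 1923)]
```

Call:
arm_command:
  targets:
    - [[0,0,0.003,0,0,0],[0,0,0.003,0,0,0],[0,0,0.003,0,0,0],[0,0,0,0,0,0]]

```text
clock: 22.1
position: [0.6373, -0.0345, 0.0829]
ee_rot: [-2.097, -2.339, 0.001]
force: [-0.4, -0.6, -1.7]
width: 0.543
gripper_force: 25.0
```

```bash
python3 - <<'E'
from h import *
gr(-71.8,.066);look('w7.png')
E
```

```text
t 22.1 p [ 0.6373 -0.0345  0.0829] yang 6.2 F [-0.4 -0.6 -1.7] w 49.8 j7 -0.24
 shift [ 0.0001 -0.0004  0.0169] turn z -0.001 tilt 0.03
caps [(np.float64(-109.0), np.float64(5.7), 190), (np.float64(-63.9), np.float64(1.5), 301), (np.float64(-53.5), np.float64(10.1), 367), (np.float64(17.6), np.float64(9.6), 469), (np.float64(56.2), np.float64(0.9), 52)]
compacts [(np.float64(-63.9), np.float64(1.6), 431), (np.float64(-2.3), np.float64(13.7), 2171)]
```

View pics/w7.png

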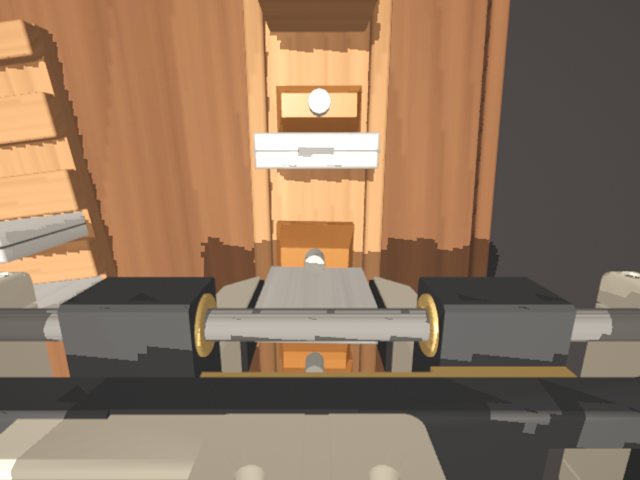

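The wrist view shows D's cap at (315,262) sliding aside upright while the first compact stands at (317,150). I'll continue down and drag.

Call:
arm_command:
  targets:
    - [[0,0,0.004,0,0,0],[0,0,0.004,0,0,0],[0,0,0.004,0,0,0],[0,0,0.0035,0,0,0],[0,0,0,0,0,0]]

```text
clock: 22.78
position: [0.6372, -0.0345, 0.0673]
ee_rot: [-2.097, -2.339, 0.001]
force: [-0.2, 1.4, -0.6]
width: 0.543
gripper_force: 25.0
```

Call:
arm_command:
  targets:
    - [[0.004,0,0,0,0,0],[0.006,0,0,0,0,0],[0.006,0,0,0,0,0],[0.006,0,0,0,0,0],[0.005,0,0,0,0,0],[0.003,0,0,0,0,0],[0,0,0.0015,0,0,0],[0,0,0,0,0,0]]

```text
clock: 23.78
position: [0.6341, -0.0049, 0.066]
ee_rot: [-2.097, -2.339, 0.0]
force: [-0.7, -0.4, -0.5]
width: 0.537
gripper_force: 25.0
```

Call:
arm_command:
  targets:
    - [[0,0,0,0,0,0],[0,0,0,0,0,0],[0,0,-0.02,0,0,0],[0,0,-0.04,0,0,0],[0,0,-0.04,0,0,0],[0,0,-0.04,0,0,0],[0,0,0,0,0,0]]
  jaw: 0.068

```text
clock: 24.65
position: [0.6363, -0.004, 0.2114]
ee_rot: [2.094, 2.335, 0.009]
force: [-0.0, 0.4, -0.3]
width: 0.739
gripper_force: 0.0
```

```bash
python3 - <<'E'
from h import *
go(.49,-.10,.22,13.7)
E
```

```text
t 24.65 p [ 0.6363 -0.004   0.2114] yang 6.2 F [-0.   0.4 -0.3] w 67.9 j7 -0.22
 shift [-0.0795 -0.1558 -0.0097] turn z -0.13 tilt 0.44
```

Call:
arm_command:
  targets:
    - [[-0.02,-0.039,-0.003,0,0,0],[-0.02,-0.039,-0.003,0,0,0],[-0.02,-0.039,-0.003,0,0,0],[-0.02,-0.039,-0.003,0,0,-0.065],[0,0,0,0,0,-0.065],[0,0,0,0,0,0]]

```text
clock: 25.4
position: [0.4875, -0.1015, 0.2185]
ee_rot: [1.942, 2.469, -0.0]
force: [0.4, -0.5, 0.3]
width: 0.743
gripper_force: 0.0
```

```bash
python3 - <<'E'
from h import *
look('w8.png')
go(.472,-.0274,.12,13.7)
E
```

```text
stand compact 0.4719 -0.0274 ang 14.0 [51. 15.]
stand compact 0.4813 -0.0656 ang 14.0 [51. 15.]
caps [(np.float64(-137.6), np.float64(4.6), 49), (np.float64(-115.2), np.float64(9.6), 123), (np.float64(-90.4), np.float64(9.5), 135), (np.float64(-48.5), np.float64(0.5), 10), (np.float64(-21.2), np.float64(9.4), 159), (np.float64(-8.5), np.float64(0.9), 56), (np.float64(17.5), np.float64(9.7), 182), (np.float64(66.4), np.float64(21.8), 887)]
compacts [(np.float64(-41.6), np.float64(14.3), 571), (np.float64(-2.0), np.float64(14.6), 650), (np.float64(72.0), np.float64(1.3), 9)]
t 25.45 p [ 0.4879 -0.1011  0.2184] yang 13.6 F [0.6 0.9 0.2] w 68.2 j7 0.12
 shift [0.0753 0.0019 0.0984] turn z -0.002 tilt 0.02
```

Call:
arm_command:
  targets:
    - [[0.025,0.0005,0.03,0,0,0],[0.025,0.0005,0.03,0,0,0],[0.025,0.0005,0.038,0,0,0],[0,0,0.03,0,0,0],[0,0,0.029,0,0,0],[0,0,0,0,0,0],[0,0,0,0,0,0]]

```text
clock: 26.32
position: [0.4722, -0.0275, 0.062]
ee_rot: [1.941, 2.47, 0.001]
force: [0.2, 0.8, 0.7]
width: 0.74
gripper_force: 0.0
```

```bash
python3 - <<'E'
from h import *
go(.4719,-.0274,.061,13.8)
E
```

```text
t 26.32 p [ 0.4722 -0.0275  0.062 ] yang 13.7 F [0.2 0.8 0.7] w 67.9 j7 -0.22
 shift [ 0.0001 -0.0003  0.001 ] turn z -0.002 tilt 0.04
```

Call:
arm_command:
  targets:
    - [[0.0005,0,0.001,0,0,0],[0,0,0,0,0,0],[0,0,0,0,0,0],[0,0,0,0,0,0]]
  jaw: 0.04

```text
clock: 26.82
position: [0.4719, -0.0276, 0.0609]
ee_rot: [1.941, 2.469, 0.001]
force: [-0.3, -0.0, 6.7]
width: 0.543
gripper_force: 25.0
```

Call:
arm_command:
  targets:
    - [[0,0,-0.01,0,0,0],[0,0,-0.02,0,0,0],[0,0,-0.03,0,0,0],[0,0,-0.03,0,0,0],[0,0,0,0,0,0]]

```text
clock: 27.45
position: [0.4728, -0.0274, 0.1525]
ee_rot: [1.939, 2.467, 0.004]
force: [-0.6, 0.7, -0.2]
width: 0.546
gripper_force: 25.0
```

```bash
python3 - <<'E'
from h import *
gr(-103,.15)
E
```

```text
t 27.45 p [ 0.4728 -0.0274  0.1525] yang 13.7 F [-0.6  0.7 -0.2] w 50.1 j7 -0.1
 shift [-0.0766  0.1538  0.0032] turn z 0.129 tilt 0.24
```

Call:
arm_command:
  targets:
    - [[-0.0155,0.031,0,0,0,0],[-0.0155,0.031,0,0,0,0],[-0.0155,0.031,0,0,0,0],[-0.0155,0.031,0,0,0,0],[-0.0155,0.031,0,0,0,0.065],[0,0,0,0,0,0.065],[0,0,0,0,0,0],[0,0,0,0,0,0]]

```text
clock: 28.45
position: [0.6397, -0.0659, 0.1497]
ee_rot: [-2.095, -2.34, 0.001]
force: [0.0, -0.3, -0.7]
width: 0.54
gripper_force: 25.0
```

```bash
python3 - <<'E'
from h import *
gr(-103,.111);face()
E
```

```text
t 28.45 p [ 0.6397 -0.0659  0.1497] yang 6.3 F [ 0.  -0.3 -0.7] w 49.6 j7 -0.14
 shift [0.0004 0.0007 0.0387] turn z 0.001 tilt 0.07
z -15 n 298 x [-6.6 -5.1 -3.8]
z -10 n 105 x [7.1 7.5 8. ]
z -5 n 473 x [6.8 7.3 7.9]
z 0 n 429 x [6.8 7.4 7.9]
z 5 n 377 x [6.9 7.3 7.8]
z 10 n 359 x [6.9 7.4 7.9]
z 15 n 321 x [6.9 7.4 7.8]
z 20 n 295 x [6.9 7.4 7.8]
z 25 n 272 x [6.9 7.3 7.8]
```

Call:
arm_command:
  targets:
    - [[0.0005,0.001,0.02,0,0,0],[0,0,0.016,0,0,0],[0,0,0.004,0,0,0],[0,0,0.004,0,0,0],[0,0,0.004,0,0,0],[0,0,0.004,0,0,0],[0,0,0,0,0,0]]

```text
clock: 29.38
position: [0.6412, -0.0656, 0.098]
ee_rot: [-2.097, -2.339, 0.0]
force: [-0.2, 1.3, -1.7]
width: 0.541
gripper_force: 25.0
```

Call:
arm_command:
  targets:
    - [[0,0,0.004,0,0,0],[0,0,0.003,0,0,0],[0,0,0.003,0,0,0],[0,0,0.003,0,0,0],[0,0,0,0,0,0]]

```text
clock: 30.0
position: [0.6413, -0.0648, 0.085]
ee_rot: [-2.096, -2.339, -0.001]
force: [-0.3, 2.2, -0.1]
width: 0.544
gripper_force: 25.0
```

```bash
python3 - <<'E'
from h import *
gr(-103,.0673);look('w9.png')
E
```

```text
t 30.0 p [ 0.6413 -0.0648  0.085 ] yang 6.3 F [-0.3  2.2 -0.1] w 49.9 j7 -0.18
 shift [-0.0005 -0.0011  0.0177] turn z -0.0 tilt 0.04
stand compact 0.5013 -0.0602 ang -78.7 [12. 14.]
caps [(np.float64(-139.9), np.float64(6.4), 239), (np.float64(-95.1), np.float64(1.2), 288), (np.float64(-85.2), np.float64(9.8), 360), (np.float64(-20.8), np.float64(9.5), 427), (np.float64(-8.1), np.float64(0.9), 188), (np.float64(17.6), np.float64(10.1), 595)]
compacts [(np.float64(-95.2), np.float64(1.4), 417), (np.float64(-41.0), np.float64(13.9), 2025), (np.float64(-1.7), np.float64(14.7), 2594)]
```

View pics/w9.png

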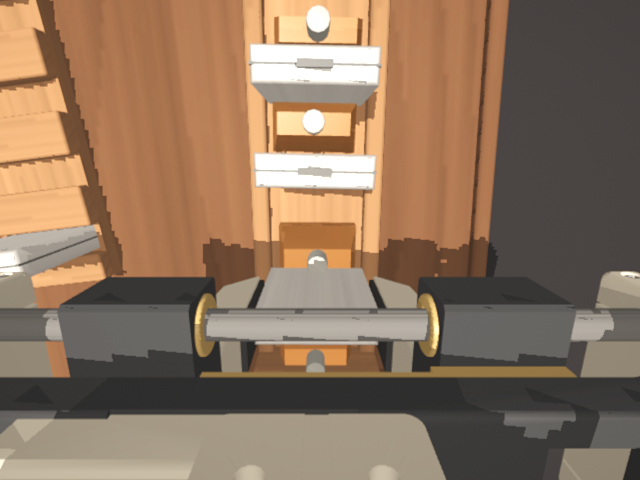

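C at (317,260) slides upright and compacts 1 and 2 stand at (315,65) and (315,168). I'll finish this one the same way.

Call:
arm_command:
  targets:
    - [[0,0,0.004,0,0,0],[0,0,0.004,0,0,0],[0,0,0.004,0,0,0],[0,0,0.004,0,0,0],[0,0,0.0015,0,0,0],[0,0,0,0,0,0]]

```text
clock: 30.8
position: [0.6415, -0.0625, 0.0677]
ee_rot: [-2.094, -2.34, -0.004]
force: [-1.1, 9.6, -0.8]
width: 0.545
gripper_force: 25.0
```

Call:
arm_command:
  targets:
    - [[0.004,0,0,0,0,0],[0.006,0,0,0,0,0],[0.006,0,0,0,0,0],[0.005,0,0,0,0,0],[0.003,0,0,0,0,0],[0,0,0.0015,0,0,0],[0,0,0,0,0,0]]

```text
clock: 31.68
position: [0.6387, -0.0417, 0.0661]
ee_rot: [-2.097, -2.339, 0.0]
force: [0.0, -0.3, -0.6]
width: 0.543
gripper_force: 25.0
```

Call:
arm_command:
  targets:
    - [[0,0,0,0,0,0],[0,0,0,0,0,0],[0,0,-0.02,0,0,0],[0,0,-0.04,0,0,0],[0,0,-0.04,0,0,0],[0,0,-0.04,0,0,0],[0,0,0,0,0,0]]
  jaw: 0.068

```text
clock: 32.55
position: [0.6409, -0.041, 0.2115]
ee_rot: [2.093, 2.335, 0.008]
force: [0.9, -0.4, 0.5]
width: 0.742
gripper_force: 0.0
```

```bash
python3 - <<'E'
from h import *
go(.50,-.14,.22,13.7)
E
```

```text
t 32.55 p [ 0.6409 -0.041   0.2115] yang 6.2 F [ 0.9 -0.4  0.5] w 68.1 j7 -0.15
 shift [-0.0831 -0.1507 -0.0096] turn z -0.13 tilt 0.44
```

Call:
arm_command:
  targets:
    - [[-0.021,-0.038,-0.003,0,0,0],[-0.021,-0.038,-0.003,0,0,0],[-0.021,-0.038,-0.003,0,0,0],[-0.02,-0.037,-0.003,0,0,-0.065],[0,0,0,0,0,-0.065],[0,0,0,0,0,0]]

```text
clock: 33.3
position: [0.4973, -0.1408, 0.2185]
ee_rot: [1.942, 2.469, -0.0]
force: [0.6, 0.2, 0.6]
width: 0.739
gripper_force: 0.0
```

```bash
python3 - <<'E'
from h import *
look('w10.png')
go(.4813,-.0656,.12,13.7)
E
```

```text
stand compact 0.4954 -0.0579 ang 12.7 [50. 15.]
caps [(np.float64(-142.7), np.float64(9.0), 128), (np.float64(-117.9), np.float64(9.7), 137), (np.float64(-84.9), np.float64(0.2), 13), (np.float64(-58.2), np.float64(9.2), 162), (np.float64(-45.5), np.float64(0.5), 54), (np.float64(-19.5), np.float64(9.6), 188), (np.float64(-6.5), np.float64(1.0), 109), (np.float64(19.2), np.float64(10.1), 210)]
compacts [(np.float64(-78.0), np.float64(14.1), 575), (np.float64(-39.0), np.float64(14.6), 664), (np.float64(-0.5), np.float64(14.6), 765)]
t 33.35 p [ 0.4976 -0.1404  0.2184] yang 13.6 F [-0.7  0.1  0.1] w 68.0 j7 0.19
 shift [0.0766 0.0017 0.0984] turn z -0.002 tilt 0.01
```

The stand was nudged: the last compact is now at (0.495,-0.058). I'll use the fresh position.

Call:
arm_command:
  targets:
    - [[0.027,0.006,0.03,0,0,0],[0.027,0.006,0.03,0,0,0],[0.027,0.005,0.03,0,0,0.01],[0,0,0.01,0,0,0],[0,0,0,0,0,0],[0,0,0,0,0,0]]

```text
clock: 34.1
position: [0.4958, -0.0586, 0.1189]
ee_rot: [1.954, 2.458, 0.001]
force: [-0.2, -0.3, 0.0]
width: 0.739
gripper_force: 0.0
```

```bash
python3 - <<'E'
from h import *
look('w11.png');go(.4954,-.0579,.061,13)
E
```

```text
stand compact 0.495 -0.055 ang 11.8 [51. 15.]
caps [(np.float64(-57.4), np.float64(9.9), 312), (np.float64(-31.3), np.float64(0.3), 60), (np.float64(-18.7), np.float64(9.9), 356), (np.float64(-6.3), np.float64(0.1), 28), (np.float64(19.9), np.float64(9.9), 417), (np.float64(65.7), np.float64(20.9), 870)]
compacts [(np.float64(-37.8), np.float64(14.2), 1178), (np.float64(0.3), np.float64(14.1), 1250)]
t 34.15 p [ 0.4957 -0.0587  0.119 ] yang 13.0 F [ 0.8 -0.4  0.5] w 68.0 j7 -0.08
 shift [ 0.0009 -0.0002  0.058 ] turn z 0.0 tilt 0.08
```

Call:
arm_command:
  targets:
    - [[0.0022,0,0.03,0,0,0.01],[0,0,0.028,0,0,0],[0,0,0,0,0,0],[0,0,0,0,0,0]]

```text
clock: 34.65
position: [0.4953, -0.056, 0.0613]
ee_rot: [1.965, 2.449, 0.001]
force: [-0.4, -0.3, -0.4]
width: 0.743
gripper_force: 0.0
```

```bash
python3 - <<'E'
from h import *
go(.4954,-.0565,.061,12.4);face()
E
```

```text
t 34.65 p [ 0.4953 -0.056   0.0613] yang 12.5 F [-0.4 -0.3 -0.4] w 68.2 j7 -0.17
 shift [-0.0006  0.      0.0003] turn z 0.002 tilt 0.08
z -15 n 295 x [-6.7 -5.1 -4.1]
z -10 n 54 x [7.  7.2 7.7]
z -5 n 457 x [6.4 7.  7.6]
z 0 n 414 x [6.4 6.9 7.5]
z 5 n 380 x [6.4 6.9 7.4]
z 10 n 351 x [6.4 6.8 7.3]
z 15 n 320 x [6.3 6.8 7.3]
z 20 n 282 x [6.3 6.8 7.2]
z 25 n 276 x [6.3 6.7 7.2]
```

Centred (face at 7 mm). Grip and lift.

Call:
arm_command:
  targets:
    - [[0,0,0,0,0,0],[0,0,0,0,0,0],[0,0,0,0,0,0],[0,0,0,0,0,0]]
  jaw: 0.04

```text
clock: 35.2
position: [0.4948, -0.0558, 0.0607]
ee_rot: [1.965, 2.45, 0.0]
force: [-1.0, 0.3, 7.0]
width: 0.544
gripper_force: 25.0
```

Call:
arm_command:
  targets:
    - [[0,0,-0.01,0,0,0],[0,0,-0.02,0,0,0],[0,0,-0.03,0,0,0],[0,0,-0.03,0,0,0],[0,0,0,0,0,0]]

```text
clock: 35.83
position: [0.4958, -0.0556, 0.1525]
ee_rot: [1.963, 2.448, 0.004]
force: [0.2, -0.5, -1.5]
width: 0.542
gripper_force: 25.0
```

```bash
python3 - <<'E'
from h import *
gr(-130,.15)
E
```

```text
t 35.83 p [ 0.4958 -0.0556  0.1525] yang 12.5 F [ 0.2 -0.5 -1.5] w 49.7 j7 -0.06
 shift [-0.0679  0.1359  0.0032] turn z 0.109 tilt 0.24
```

Call:
arm_command:
  targets:
    - [[-0.0136,0.0272,0,0,0,0],[-0.0136,0.0272,0,0,0,0],[-0.0136,0.0272,0,0,0,0],[-0.0136,0.0272,0,0,0,0],[-0.0136,0.0275,0,0,0,0.055],[0,0,0,0,0,0.055],[0,0,0,0,0,0],[0,0,0,0,0,0]]

```text
clock: 36.83
position: [0.6417, -0.0923, 0.1496]
ee_rot: [-2.095, -2.34, 0.001]
force: [-0.3, 0.1, -0.7]
width: 0.543
gripper_force: 25.0
```

```bash
python3 - <<'E'
from h import *
gr(-130,.0675);face();look('w12.png')
E
```

```text
t 36.83 p [ 0.6417 -0.0923  0.1496] yang 6.3 F [-0.3  0.1 -0.7] w 49.8 j7 -0.1
 shift [-0.0002  0.0017  0.0821] turn z 0.001 tilt 0.07
z -15 n 398 x [-6.8 -5.  -3.7]
z -10 n 17 x [7.1 7.2 7.6]
z -5 n 446 x [6.4 6.8 7.3]
z 0 n 419 x [6.3 6.8 7.3]
z 5 n 374 x [6.2 6.7 7.2]
z 10 n 354 x [6.2 6.7 7.1]
z 15 n 320 x [6.2 6.6 7.1]
z 20 n 286 x [6.2 6.6 7.1]
z 25 n 277 x [6.1 6.6 7.1]
caps [(np.float64(-117.2), np.float64(9.8), 185), (np.float64(-70.8), np.float64(0.2), 38), (np.float64(-57.8), np.float64(8.9), 205), (np.float64(-45.3), np.float64(0.3), 39), (np.float64(-19.3), np.float64(9.9), 252), (np.float64(-6.3), np.float64(0.8), 156), (np.float64(18.3), np.float64(7.5), 240)]
compacts [(np.float64(-77.5), np.float64(13.8), 977), (np.float64(-38.5), np.float64(13.9), 1109), (np.float64(-0.1), np.float64(14.6), 1348)]
```

Call:
arm_command:
  targets:
    - [[0.0005,0.0015,0.02,0,0,0],[0,0,0.016,0,0,0],[0,0,0.005,0,0,0],[0,0,0.005,0,0,0],[0,0,0.006,0,0,0],[0.001,0,0.003,0,0,0],[0.0015,0,0.003,0,0,0],[0.0015,0,0.003,0,0,0],[0,0,0,0,0,0]]

```text
clock: 38.05
position: [0.6432, -0.0875, 0.0891]
ee_rot: [-2.097, -2.339, 0.0]
force: [-0.3, 0.2, -0.8]
width: 0.542
gripper_force: 25.0
```

```bash
python3 - <<'E'
from h import *
gr(-122,.0675);look('w13.png')
E
```

```text
t 38.05 p [ 0.6432 -0.0875  0.0891] yang 6.3 F [-0.3  0.2 -0.8] w 49.8 j7 -0.14
 shift [ 0.0032 -0.0004  0.0216] turn z -0.001 tilt 0.02
caps [(np.float64(-113.9), np.float64(13.4), 600), (np.float64(-70.7), np.float64(0.3), 91), (np.float64(-57.7), np.float64(9.2), 369), (np.float64(-45.2), np.float64(0.2), 106), (np.float64(-19.2), np.float64(10.1), 497), (np.float64(-6.2), np.float64(1.3), 379)]
compacts [(np.float64(-118.6), np.float64(1.2), 380), (np.float64(-77.3), np.float64(14.3), 1839), (np.float64(-38.5), np.float64(14.1), 2227), (np.float64(-4.2), np.float64(6.1), 1305)]
```

Call:
arm_command:
  targets:
    - [[0.001,0,0.003,0,0,0],[0.001,0,0.003,0,0,0],[0.001,0,0.003,0,0,0],[0.001,0,0.003,0,0,0],[0.001,0,0.003,0,0,0],[0,0,0.004,0,0,0],[0,0,0.0025,0,0,0],[0,0,0,0,0,0]]

```text
clock: 39.1
position: [0.6426, -0.0829, 0.0674]
ee_rot: [-2.097, -2.339, 0.0]
force: [-0.7, 0.2, -0.4]
width: 0.544
gripper_force: 25.0
```

Call:
arm_command:
  targets:
    - [[0.002,0,0,0,0,0],[0,0,0.0015,0,0,0],[0,0,0,0,0,0]]

```text
clock: 39.48
position: [0.6425, -0.0808, 0.0661]
ee_rot: [-2.097, -2.339, 0.0]
force: [0.3, -0.1, -0.2]
width: 0.544
gripper_force: 25.0
```

```bash
python3 - <<'E'
from h import *
gr(-122,.0665);look('w14.png')
E
```

```text
t 39.48 p [ 0.6425 -0.0808  0.0661] yang 6.2 F [ 0.3 -0.1 -0.2] w 50.0 j7 -0.17
 shift [-0.0035 -0.0005 -0.0004] turn z -0.001 tilt 0.01
caps [(np.float64(-141.2), np.float64(9.0), 415), (np.float64(-111.7), np.float64(1.4), 408), (np.float64(-98.4), np.float64(9.9), 457), (np.float64(-70.7), np.float64(0.5), 171), (np.float64(-57.5), np.float64(9.7), 488), (np.float64(-45.1), np.float64(0.1), 25), (np.float64(-19.1), np.float64(10.2), 660), (np.float64(-6.1), np.float64(1.3), 532)]
compacts [(np.float64(-123.7), np.float64(3.7), 238), (np.float64(-76.9), np.float64(14.5), 2450), (np.float64(-38.3), np.float64(14.1), 2997), (np.float64(-4.9), np.float64(4.3), 1336)]
```

View pics/w14.png

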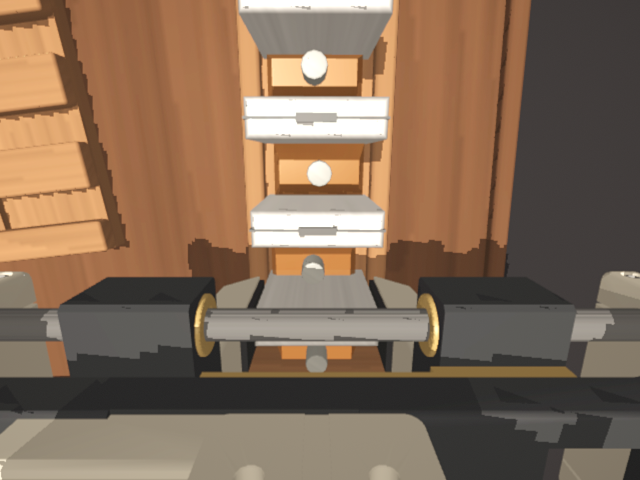

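All four compacts are in their own gaps: the held one is at (318,295), the others at (318,225), (316,115) and (317,25). All the flasks are upright between them. I'll release and go to the knob.

Call:
arm_command:
  targets:
    - [[0,0,0,0,0,0],[0,0,0,0,0,0],[0,0,-0.02,0,0,0],[0,0,-0.04,0,0,0],[0,0,-0.04,0,0,0],[0,0,-0.02,0,0,0],[0.04,-0.0,0,0,0,0],[0.04,-0.0,0,0,0,0],[0.04,0,0,0,0,0],[0,0,0,0,0,0]]
  jaw: 0.068

```text
clock: 40.78
position: [0.6291, 0.0435, 0.1883]
ee_rot: [-2.089, -2.345, -0.005]
force: [-1.2, -0.5, -0.3]
width: 0.738
gripper_force: 0.0
```

Call:
arm_command:
  targets:
    - [[0,0,0,0,0,-0.13],[0,0,0,0,0,-0.13],[0,0,0,0,0,-0.13],[0,0,0,0,0,-0.13],[0,0,0,0,0,-0.13],[0,0,0,0,0,0]]
  jaw: 0.05

```text
clock: 41.52
position: [0.6298, 0.0373, 0.187]
ee_rot: [1.243, 2.884, 0.0]
force: [0.1, -0.4, -0.0]
width: 0.543
gripper_force: 0.0
```

```bash
python3 - <<'E'
from h import *
im,T,P=cam('wrist');C=P.reshape(-1,3);k=fit(C,((.5,.75),(.06,.2)),(.09,.12));print(k)
go(.6193,.1268,.0965,43.4)
E
```

```text
(array([619.5, 126.7], dtype=float32), np.float32(43.8), [np.float32(12.6), np.float32(41.1)], 1424, np.float64(0.1004))
t 41.58 p [0.6298 0.0375 0.1869] yang 43.3 F [-0.7  0.1  0.5] w 50.2 j7 0.27
 shift [0.0722 0.0535 0.0904] turn z -0.002 tilt 0.04
```

Call:
arm_command:
  targets:
    - [[0.024,0.018,0.01,0,0,0],[0.024,0.018,0.01,0,0,0],[0.0242,0.0175,0.01,0,0,-0.005],[0,0,0.03,0,0,0],[0,0,0.02,0,0,0],[0,0,0.0105,0,0,0],[0,0,0,0,0,0]]

```text
clock: 42.45
position: [0.6186, 0.1269, 0.0953]
ee_rot: [-1.235, -2.888, 0.001]
force: [-0.9, -0.2, 0.0]
width: 0.546
gripper_force: 0.0
```

```bash
python3 - <<'E'
from h import *
go(.6193,.1268,.0965,43.6)
E
```

```text
t 42.45 p [0.6186 0.1269 0.0953] yang 43.7 F [-0.9 -0.2  0. ] w 50.2 j7 0.07
 shift [-0.0006  0.0004 -0.0012] turn z 0.002 tilt 0.06
```

Call:
arm_command:
  targets:
    - [[0,0,-0.001,0,0,0],[0,0,0,0,0,0],[0,0,0,0,0,0],[0,0,0,0,0,0],[0,0,0,0,0,0]]
  jaw: 0.005
  newtons: 50

```text
clock: 43.08
position: [0.6187, 0.1276, 0.0969]
ee_rot: [1.233, 2.889, 0.0]
force: [-1.3, 0.3, 1.4]
width: 0.128
gripper_force: 50.0
```

Call:
arm_command:
  targets:
    - [[-0.0032,-0.0024,0,0,0,0],[-0.0032,-0.0024,0,0,0,0],[-0.0032,-0.0024,0,0,0,0],[-0.0032,-0.0024,0,0,0,0],[-0.0032,-0.0024,0,0,0,0],[0,0,0,0,0,0]]

```text
clock: 43.82
position: [0.6211, 0.1067, 0.0968]
ee_rot: [1.234, 2.889, -0.001]
force: [-1.5, -1.5, 4.2]
width: 0.127
gripper_force: 50.0
```

```bash
python3 - <<'E'
from h import *
s,M,p,a=st();print(((p[:2]-O)@EY*1000-34).round(1),'face; Fy rack',np.array(s['force'])[:2]@EY,'F',s['force'].round(1))
gr(26+34,.096)
E
```

```text
36.3 face; Fy rack -1.293920262117908 F [-1.5 -1.5  4.2]
t 43.83 p [0.6211 0.1067 0.0968] yang 43.7 F [-1.5 -1.5  4.2] w 11.7 j7 0.1
 shift [-0.0083 -0.0061  0.0008] turn z 0.653 tilt 0.06
```

Call:
arm_command:
  targets:
    - [[-0.0016,-0.0012,0,0,0,0],[-0.0016,-0.0012,0,0,0,0],[-0.0016,-0.0012,0,0,0,0],[-0.0016,-0.0012,0,0,0,0],[0,0,0,0,0,0]]

```text
clock: 44.45
position: [0.6219, 0.1001, 0.0969]
ee_rot: [-1.233, -2.889, -0.0]
force: [-3.2, 2.5, 5.4]
width: 0.126
gripper_force: 50.0
```

Call:
arm_command:
  targets:
    - [[-0.0008,-0.0006,0,0,0,0],[-0.0008,-0.0006,0,0,0,0],[0,0,0,0,0,0]]

```text
clock: 44.82
position: [0.6221, 0.0983, 0.0968]
ee_rot: [-1.233, -2.889, -0.001]
force: [-2.9, 3.1, 5.3]
width: 0.128
gripper_force: 50.0
```

Call:
arm_command:
  targets:
    - [[-0.0008,-0.0006,0,0,0,0],[-0.0008,-0.0006,0,0,0,0],[0,0,0,0,0,0]]

```text
clock: 45.2
position: [0.6222, 0.097, 0.0969]
ee_rot: [-1.232, -2.889, -0.002]
force: [-3.2, 4.8, 4.6]
width: 0.127
gripper_force: 50.0
```

```bash
python3 - <<'E'
from h import *
s,M,p,a=st();print(((p[:2]-O)@EY*1000-34).round(1),'face; Fy rack',np.array(s['force'])[:2]@EY,'F',s['force'].round(1),'T',s['ft_torque'].round(2))
look('w15.png')
E
```

```text
26.5 face; Fy rack 5.102376123040356 F [-3.2  4.8  4.6] T [ 0.97  0.49 -0.1 ]
caps [(np.float64(62.7), np.float64(4.6), 19), (np.float64(78.8), np.float64(13.7), 960)]
compacts [(np.float64(76.1), np.float64(5.8), 51)]
```

View pics/w15.png

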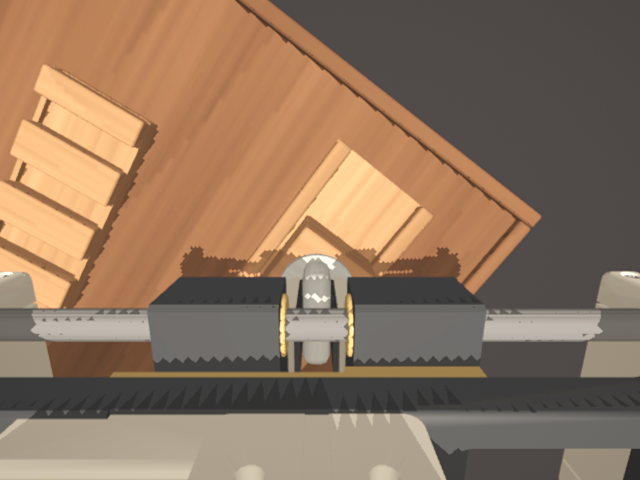

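The gripper holds the wing at (316,310) and the stand slots are empty; the stop is almost closed. I'll press on gently.

Call:
arm_command:
  targets:
    - [[-0.0008,-0.0006,0,0,0,0],[0,0,0,0,0,0]]

```text
clock: 45.5
position: [0.6222, 0.0969, 0.0969]
ee_rot: [-1.231, -2.889, -0.004]
force: [-2.6, 5.9, 4.1]
width: 0.13
gripper_force: 50.0
```

Call:
arm_command:
  targets:
    - [[-0.0008,-0.0006,0,0,0,0],[0,0,0,0,0,0]]

```text
clock: 45.75
position: [0.6222, 0.0968, 0.0969]
ee_rot: [-1.23, -2.889, -0.005]
force: [-2.2, 9.1, 3.4]
width: 0.128
gripper_force: 50.0
```

```bash
python3 - <<'E'
from h import *
s,M,p,a=st();print(((p[:2]-O)@EY*1000-34).round(1),'face; Fy rack',np.array(s['force'])[:2]@EY,'F',s['force'].round(1),'T',s['ft_torque'].round(2))
for n in('scene','side'):
    im,T,P=cam(n);np.save(n+'1.npy',P)
    uv=(np.append(W(0,-.06),.05)-T[:3,3])@T[:3,:3];u=int(im['cx']+im['fx']*uv[0]/uv[2]);v=int(im['cy']+im['fy']*uv[1]/uv[2])
    cv2.imwrite(f'pics/{n}1.png',cv2.resize(im['pixels'][v-60:v+60,u-80:u+80,::-1],(640,480)))
E
```

```text
26.2 face; Fy rack 9.3243999497733 F [-2.2  9.1  3.4] T [ 1.91  0.57 -0.06]
```

View pics/scene1.png

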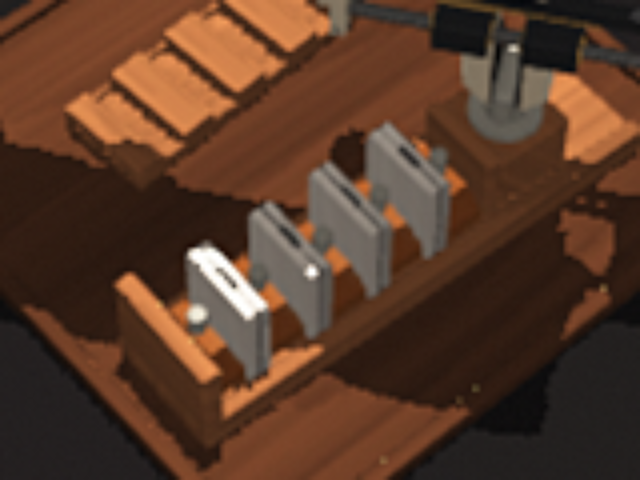

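The scene crop shows the row closed: four compacts upright between five flasks, wall at left, stop at right. Now tighten.

Call:
arm_command:
  targets:
    - [[0,0,0,0,0,0.14],[0,0,0,0,0,0.14],[0,0,0,0,0,0.14],[0,0,0,0,0,0.14],[0,0,0,0,0,0.14],[0,0,0,0,0,0.14],[0,0,0,0,0,0.14],[0,0,0,0,0,0.14],[0,0,0,0,0,0.14],[0,0,0,0,0,0.14]]

```text
clock: 47.1
position: [0.6245, 0.0968, 0.0971]
ee_rot: [-2.805, -1.412, -0.008]
force: [6.5, 7.9, -3.1]
width: 0.128
gripper_force: 50.0
```

Call:
arm_command:
  targets:
    - [[0,0,0,0,0,0.03],[0,0,0,0,0,0.02],[0,0,0,0,0,0]]

```text
clock: 47.48
position: [0.6246, 0.0968, 0.0971]
ee_rot: [-2.836, -1.349, -0.008]
force: [5.8, 8.0, -3.0]
width: 0.129
gripper_force: 50.6
```

```bash
python3 - <<'E'
from h import *
s,M,p,a=st();print(((p[:2]-O)@EY*1000-34).round(1),'F',s['force'].round(1),'T',s['ft_torque'].round(2),'yang',a,'clamp~',.7+np.radians(YAW-a))
E
```

```text
26.0 F [ 5.8  8.  -3. ] T [ 1.82 -1.19  0.84] yang -39.11880510927138 clamp~ 1.4927076914784085
```

Call:
arm_command:
  targets:
    - [[0,0,0,0,0,0],[0,0,0,0,0,0],[0,0,-0.02,0,0,0],[0,0,-0.04,0,0,0],[0,0,-0.04,0,0,0],[0,0,-0.02,0,0,0],[-0.04,0.02,0,0,0,0],[-0.04,0.02,0,0,0,0],[-0.04,0.02,0,0,0,0],[0,0,0,0,0,0]]
  jaw: 0.05

```text
clock: 48.72
position: [0.592, -0.043, 0.2164]
ee_rot: [2.842, 1.333, -0.004]
force: [-0.1, -0.1, 0.2]
width: 0.547
gripper_force: 0.0
```

```bash
python3 - <<'E'
from h import *
look('w16.png');im,T,P=cam('wrist');C=P.reshape(-1,3)
k=fit(C,((.58,.70),(.05,.14)),(.092,.12));print('knob',k,'clamp',.7+np.radians(YAW-k[1]),'face',((k[0]/1000-O)@EY*1000-34))
C=cam('scene')[2].reshape(-1,3);D=np.load('scene0.npy').reshape(-1,3)
for n,Q in(('before',D),('after',C)):
  print(n,fit(Q,((.1,.7),(.2,.45)),(.006,.03)),fit(Q,((.3,.9),(-.5,-.2)),(.012,.04)))
E
```

```text
caps [(np.float64(-142.1), np.float64(9.3), 116), (np.float64(-116.6), np.float64(1.0), 78), (np.float64(-103.5), np.float64(9.5), 115), (np.float64(-77.7), np.float64(0.6), 50), (np.float64(-64.8), np.float64(9.5), 116), (np.float64(-38.7), np.float64(0.1), 14), (np.float64(-26.1), np.float64(9.5), 119), (np.float64(-13.7), np.float64(0.1), 13), (np.float64(12.3), np.float64(9.5), 139), (np.float64(45.8), np.float64(58.3), 1074)]
compacts [(np.float64(-122.4), np.float64(14.7), 518), (np.float64(-83.9), np.float64(14.0), 537), (np.float64(-45.4), np.float64(14.2), 580), (np.float64(-6.9), np.float64(14.1), 620), (np.float64(53.2), np.float64(21.2), 227)]
knob (array([622.6,  95.6], dtype=float32), np.float32(-36.5), [np.float32(12.5), np.float32(41.8)], 1297, np.float64(0.1004)) clamp 1.4470009 face 25.047813639140685
before (array([606.3, 382.2], dtype=float32), np.float32(-37.9), [np.float32(127.0), np.float32(133.2)], 76, np.float64(0.0118)) (array([ 470.5, -391.3], dtype=float32), np.float32(5.8), [np.float32(76.6), np.float32(107.1)], 1749, np.float64(0.0261))
after (array([596.1, 375.7], dtype=float32), np.float32(-68.5), [np.float32(98.9), np.float32(152.6)], 50, np.float64(0.0122)) (array([ 469.4, -391.4], dtype=float32), np.float32(5.9), [np.float32(79.1), np.float32(106.9)], 1758, np.float64(0.026))
```

View pics/w16.png

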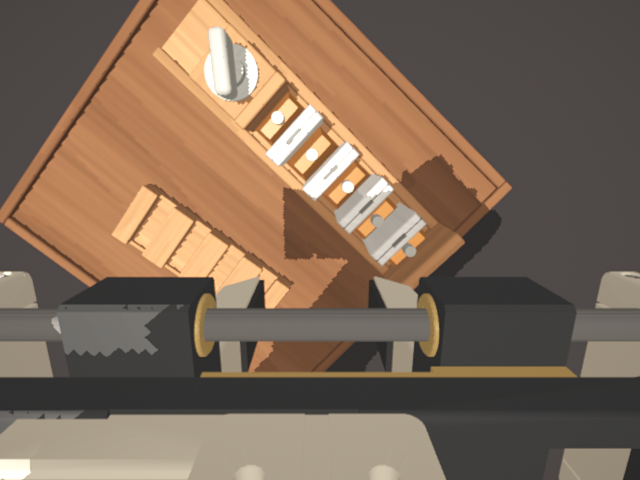

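The wrist view shows four compacts upright between the five flasks, from (295,135) to (395,235). The row is closed, and the wing at (222,62) reads clamp ≈1.45. Handing in.

```bash
python3 -c "
from h import *
print(arm.sign_off())"
```

```text
the job is handed in; nothing more can be done
None
```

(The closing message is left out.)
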